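# Set up the ring-cutting jig for the next batch of pipes

## Task

Set up the pipe ring-cutting jig for the next batch: turn the knob of its stop drum until the number 5 stands in the middle of the window. Then check the setting: take the steel gauge bar from its rest and push it into the gap between the saw cheeks and the drum until it is fully home against the back stop, draw it out again and lay it back in the notches of its rest, with the drum still at 5. Lay every pipe length that is on the bench in the V-saddle rack, one pipe to a place and about centred on its two saddles.

Things in the scene. Friction and masses are not known exactly. Their poses are not given: they have to be found in the camera images.
- stop_drum (a joint): angle of the jig's stop drum (rad), positive anticlockwise seen from above, end stops at -0.15 and 5.40. Number k (1 to 6) stands in the middle of the window at (k-1) x 1.047, so 5 at 4.189. It stays where it is left (drag 0.1 N m). Flats on the drum below leave a gap to the cheeks of 20, 23, 26, 29, 32, 35 mm at numbers 1 to 6: the 30 mm bar goes in only at 5 or 6.
- drum_knob (a point): round black fluted knob on top of the drum, 44 mm diameter, axis upright; it turns with the drum. The point is on its axis at a good height to grip, 84 mm above the bench; the knob reaches from 62 to 98 mm. Below it is a grey cover plate 126 x 122 mm, top 58 mm above the bench, with the 30 x 31 mm number window on the side from which the bar is pushed in.
- jig: the ring-cutting jig, fixed; origin on the drum's axis at bench level, +x the way the bar is pushed in, z up. Flat bed 10 mm thick, x -72 to 62, y -63 to 167 mm, with a feed tongue to x = -166, y 15 to 95. Two steel saw cheeks, faces at y = +71 mm, x -40 to -24 and 24 to 40, 62 mm high. Drum flat facing them (number 5) at y = 39, x -12 to 12. V trough beyond the cheeks not used. Cover plate's front edge at x = -65: lay the bar down in front of it.
- gap_home (a point): on the jig: where the bar's centre lies when it is fully home, 25 mm above the bench; x axis = direction of the push, z up. The bar slides on the bed (10 mm above the bench) between cheeks and drum with 1 mm play each side at number 5; its leading end stops at a steel back stop 75 mm beyond this point. When home its last 41 mm stand out in front of the cover plate.
- bar_mid (a point): centre of the gauge bar: bare steel, 150 mm long (x axis), 30 x 30 mm in section, both ends full round in plan (15 mm radius), 0.3 to 0.45 kg. It starts in its rest; either end may lead.
- rest_seat (a point): where the bar's centre lies when it lies in its rest, 55 mm above the bench (fixed; x axis along the bar, z up). The rest: aluminium base 130 x 70 x 8 mm and two uprights 47 mm either side of the point along x, 12 mm thick, tops notched: notch floor 40 mm above the bench, notch 36 mm wide, lips 10 mm high. Between the uprights the bar is free for the fingers.
- rack: fixed pipe rack, origin at the centre of its base plate (190 x 260 x 8 mm, x along the pipes, z up): three places side by side, 75 mm apart in y, each a pair of raised grey 90-degree V-saddles 50 mm either side of the middle and 16 mm wide; bottom of the V 42 mm above the bench, arms 24 mm to either side and 24 mm up. The middle of a pipe laid there is free for the fingers.
- rack_1 (a point): left (+y) place of the pipe rack: where the centre of a 43 mm pipe lies when it rests in this pair of V-saddles, 72.5 mm above the bench (a 45 mm pipe 1.5 mm higher, a 41 mm pipe 1.5 mm lower). x axis along the pipe, y across, z up.
- rack_2 (a point): middle place of the pipe rack: where the centre of a 43 mm pipe lies when it rests in this pair of V-saddles, 72.5 mm above the bench (a 45 mm pipe 1.5 mm higher, a 41 mm pipe 1.5 mm lower). x axis along the pipe, y across, z up.
- rack_3 (a point): right (-y) place of the pipe rack: where the centre of a 43 mm pipe lies when it rests in this pair of V-saddles, 72.5 mm above the bench (a 45 mm pipe 1.5 mm higher, a 41 mm pipe 1.5 mm lower). x axis along the pipe, y across, z up.
- pipe_a_mid (a point): black plastic pipe length, 45 mm outside diameter, 209 mm long, about 0.1 kg, lying on the bench (roughly cut, it hardly rolls). May be absent. The point is its centre, on the axis half-way along; its y axis runs along the pipe, x and z turn as it rolls.
- pipe_b_mid (a point): black plastic pipe length, 41 mm outside diameter, 206 mm long, about 0.1 kg, lying on the bench (roughly cut, it hardly rolls). May be absent. The point is its centre, on the axis half-way along; its y axis runs along the pipe, x and z turn as it rolls.
- pipe_c_mid (a point): black plastic pipe length, 43 mm outside diameter, 191 mm long, about 0.1 kg, lying on the bench (roughly cut, it hardly rolls). May be absent. The point is its centre, on the axis half-way along; its y axis runs along the pipe, x and z turn as it rolls.
Things that resemble listed ones, but are neither listed nor needed, are in the scene too. Of the things that look like the part that bears bar_mid, the smaller one is meant.

How it is judged:
On the way, in this order (a step that is already met when the one before it is completed fails the run):
1. the drum is set: number 5 in the middle of the window (within 0.1 rad) (value of joint stop_drum between 4.089 and 4.289 rad), for 0.5 s.
2. the gauge bar is fully home in the gap (within 5 mm of the back stop) with the drum still at 5 (all of step 1 and x of bar_mid in the frame of gap_home between -0.005 and 0.005 m and y of bar_mid in the frame of gap_home between -0.006 and 0.006 m and z of bar_mid in the frame of gap_home between -0.005 and 0.005 m and angle between the x axis of bar_mid and the x axis of gap_home, either way round below 0.1 rad), for 0.3 s.
At the end, for the whole second after the job is handed in: Drum at 5 (4.189 within 0.10 rad); bar in both notches of its rest (centre within 25 mm along, 6 across, 5 in height, 0.12 rad); every pipe present in a rack place (centre within 25 mm along the pipe, 8 across, 8 in height, 0.12 rad) (all of step 1 and x of bar_mid in the frame of rest_seat between -0.025 and 0.025 m and y of bar_mid in the frame of rest_seat between -0.006 and 0.006 m and z of bar_mid in the frame of rest_seat between -0.005 and 0.005 m and angle between the x axis of bar_mid and the x axis of rest_seat, either way round below 0.12 rad and (((x of pipe_a_mid in the frame of rack_1 between -0.025 and 0.025 m and y of pipe_a_mid in the frame of rack_1 between -0.008 and 0.008 m and z of pipe_a_mid in the frame of rack_1 between -0.008 and 0.008 m) and angle between the y axis of pipe_a_mid and the x axis of rack_1, either way round below 0.12 rad) or ((x of pipe_a_mid in the frame of rack_2 between -0.025 and 0.025 m and y of pipe_a_mid in the frame of rack_2 between -0.008 and 0.008 m and z of pipe_a_mid in the frame of rack_2 between -0.008 and 0.008 m) and angle between the y axis of pipe_a_mid and the x axis of rack_2, either way round below 0.12 rad) or ((x of pipe_a_mid in the frame of rack_3 between -0.025 and 0.025 m and y of pipe_a_mid in the frame of rack_3 between -0.008 and 0.008 m and z of pipe_a_mid in the frame of rack_3 between -0.008 and 0.008 m) and angle between the y axis of pipe_a_mid and the x axis of rack_3, either way round below 0.12 rad)) and (((x of pipe_b_mid in the frame of rack_1 between -0.025 and 0.025 m and y of pipe_b_mid in the frame of rack_1 between -0.008 and 0.008 m and z of pipe_b_mid in the frame of rack_1 between -0.008 and 0.008 m) and angle between the y axis of pipe_b_mid and the x axis of rack_1, either way round below 0.12 rad) or ((x of pipe_b_mid in the frame of rack_2 between -0.025 and 0.025 m and y of pipe_b_mid in the frame of rack_2 between -0.008 and 0.008 m and z of pipe_b_mid in the frame of rack_2 between -0.008 and 0.008 m) and angle between the y axis of pipe_b_mid and the x axis of rack_2, either way round below 0.12 rad) or ((x of pipe_b_mid in the frame of rack_3 between -0.025 and 0.025 m and y of pipe_b_mid in the frame of rack_3 between -0.008 and 0.008 m and z of pipe_b_mid in the frame of rack_3 between -0.008 and 0.008 m) and angle between the y axis of pipe_b_mid and the x axis of rack_3, either way round below 0.12 rad)) and (((x of pipe_c_mid in the frame of rack_1 between -0.025 and 0.025 m and y of pipe_c_mid in the frame of rack_1 between -0.008 and 0.008 m and z of pipe_c_mid in the frame of rack_1 between -0.008 and 0.008 m) and angle between the y axis of pipe_c_mid and the x axis of rack_1, either way round below 0.12 rad) or ((x of pipe_c_mid in the frame of rack_2 between -0.025 and 0.025 m and y of pipe_c_mid in the frame of rack_2 between -0.008 and 0.008 m and z of pipe_c_mid in the frame of rack_2 between -0.008 and 0.008 m) and angle between the y axis of pipe_c_mid and the x axis of rack_2, either way round below 0.12 rad) or ((x of pipe_c_mid in the frame of rack_3 between -0.025 and 0.025 m and y of pipe_c_mid in the frame of rack_3 between -0.008 and 0.008 m and z of pipe_c_mid in the frame of rack_3 between -0.008 and 0.008 m) and angle between the y axis of pipe_c_mid and the x axis of rack_3, either way round below 0.12 rad))); the robot touches nothing.
Of pipe_a, pipe_b, pipe_c only 2 to 3 are there at a start; the rules pass over those that are not, and their reading is None.
At some moment in a run one of gauge_bar, pipe_a, pipe_b may be knocked a few centimetres aside while the robot is not near it.
Once in a run the grip may slacken for a moment while it holds something.
It also fails if it takes over 210 s, if anything falls off the work surface, if the arm or the gripper's body presses on something with over 40 N, if the wrist force passes 120 N, or if a joint passes its speed limit or range.

## Robot

A 7-joint arm with a two-finger parallel gripper is mounted at the origin on a cart in front of the work surface, level with it; the furniture and walls round the work are solid. World frame = base frame: x ahead of the robot, y to its left, z up, the work surface at z = 0. Lengths are in m, angles in rad, forces in N, time in s.
With the tool pointing down it reaches from about 0.4 to 0.85 m from the base axis. Payload 4.5 kg.
Tool frame: the origin (TCP) lies at the very end of the fingers, on their centre line; the grasp point (between the pads) lies 19 mm behind it; z points along the fingers, y is the line along which they close (so a half turn about z gives the same grasp; the last joint's range is limited). The gripper opens to 88 mm and grips with 3 to 60 N. Pads are 18 mm wide; open, the fingers measure 123 mm over their backs; the gripper's body (75 mm by 187 mm) begins 45 mm behind the grasp point.
Start: joints at [1.312, 0.689, -0.195, 1.565, 0.157, 0.902, -0.215], TCP at [0.18, -0.598, 0.239] pointing down, gripper open.
Joint ranges: [-3.01, 3.01], [-0.46, 2.08], [-1.47, 1.51], [0.13, 2.56], [-1, 4.14], [0.04, 2.09], [-2.66, 2.66]. Speed limits (rad/s): [2.57, 2.57, 3.14, 3.14, 3.14, 3.14, 3.14].

## Interface

Orientations are given as a unit quaternion [w, x, y, z].
In Python, from station import robot, inverse_kinematics, read_camera, order gives the robot as it stands. Calls block until the motion is done:
- robot.reach(position, orientation): joint-space move of the TCP to a pose.
- robot.move_straight(position, rotation=None, velocity=0.15, contact_N=None): straight line of the TCP; rotation=None keeps the orientation; velocity is the mean speed in m/s. With contact_N (N) it stops when the force on the tool has changed by that much, and returns True; else False.
- robot.move_j(angles): joint-space move.
- robot.command_gripper(opening): opening from 0.0 (shut) to 1.0 (fully open); the grip force is fixed at half the most; returns when the fingers have stopped.
- robot.sleep(seconds).
- inverse_kinematics(position, orientation): joint angles nearest the present ones, or None.
- robot.state(): the state.
- read_camera(name): name is "scene" or "top"; returns a dict with "pixels" (384x512x3 uint8, red, green, blue), "camera_matrix" (3x3 intrinsics, pixels), "R" (3x3) and "t" (3): a world point X has camera coordinates R X + t. Camera axes: x right, y down, z forward; pixel columns grow to the right and rows downward; lengths in m; the calibration is good to about 2 mm. A picture is of the moment at which its call begins. There is no depth.
A pose or a line that the arm cannot do raises robot.Unreachable and nothing moves.
- order.sign_off(): hands the job in; it is judged then, once.
The state is a dict: "time_s": time; "joint_pos": joint angles; "joint_velocities": joint speeds; "tau": joint torques, N m; "tcp_pos": TCP position; "tool_rot": TCP orientation; "contact_force": force on the tool from outside, world axes, zero at the start; "moment": the same for the moment, N m; "gripper_width": opening from 0.0 (shut) to 1.0 (fully open); "finger_force": force on a finger pad.
Only numpy, scipy, OpenCV 4.12 (cv2) and the standard library are available. Lean on these libraries where they do the work, as an engineer would, in place of code of your own. Each camera call takes 0.05 s, during which the arm holds its last target. There are 200 camera calls.

## Working session

There is one attempt and no reset: what is moved stays moved. The work goes in short steps, each a Python script; the robot and the scene stay as the last script left them, time stands still between calls to the robot, and variables do not carry over. Pictures are saved under pics/ and viewed, at most 14 in all, crops included, and the job is handed in when it is done.

```bash
ls; mkdir -p pics; python3 - <<'E'
from station import robot, read_camera
import cv2,numpy as np
for n in("scene","top"):
    c=read_camera(n); np.savez(f"pics/{n}0.npz",**c); print(n,c["camera_matrix"].tolist(),np.round(c["R"],3).tolist(),np.round(c["t"],3).tolist())
    cv2.imwrite(f"pics/{n}0.png",cv2.resize(c["pixels"][:,:,::-1],(800,600),interpolation=cv2.INTER_CUBIC))
print(robot.state())
E
```

```text
pics
scene [[486.963861255596, 0.0, 251.46758844004722], [0.0, 486.963861255596, 202.73287410463792], [0.0, 0.0, 1.0]] [[-0.727, -0.687, 0.003], [-0.512, 0.539, -0.668], [0.457, -0.488, -0.744]] [0.26, 0.408, 1.708]
top [[354.69228859871913, 0.0, 252.87997765806546], [0.0, 354.69228859871913, 192.37431973111495], [0.0, 0.0, 1.0]] [[0.009, -1.0, 0.018], [-0.998, -0.01, -0.061], [0.061, -0.018, -0.998]] [-0.16, 0.519, 1.559]
{'time_s': 0.1, 'joint_pos': array([ 1.31180967,  0.68987634, -0.19452957,  1.56620027,  0.15727187,
        0.90247164, -0.21509429]), 'joint_velocities': array([-0.00053997, -0.00141976, -0.00113288, -0.00246159,  0.00180852,
        0.00036407, -0.00044682]), 'tau': array([-3.01574240e-03, -5.28499711e+01, -1.27154142e+00, -1.53837043e+01,
       -5.25397633e-02,  1.93152599e-03,  3.10965811e-05]), 'tcp_pos': array([ 0.18020561, -0.59789473,  0.23801588]), 'tool_rot': array([-7.68570234e-04,  9.89298428e-01,  1.45904096e-01, -1.55617490e-04]), 'contact_force': array([ 0.49431537,  0.11704627, -0.62662876]), 'moment': array([-0.03877247,  0.00866493, -0.01878211]), 'finger_force': 0.0, 'gripper_width': 1.0002058019610705}
```

View pics/scene0.png

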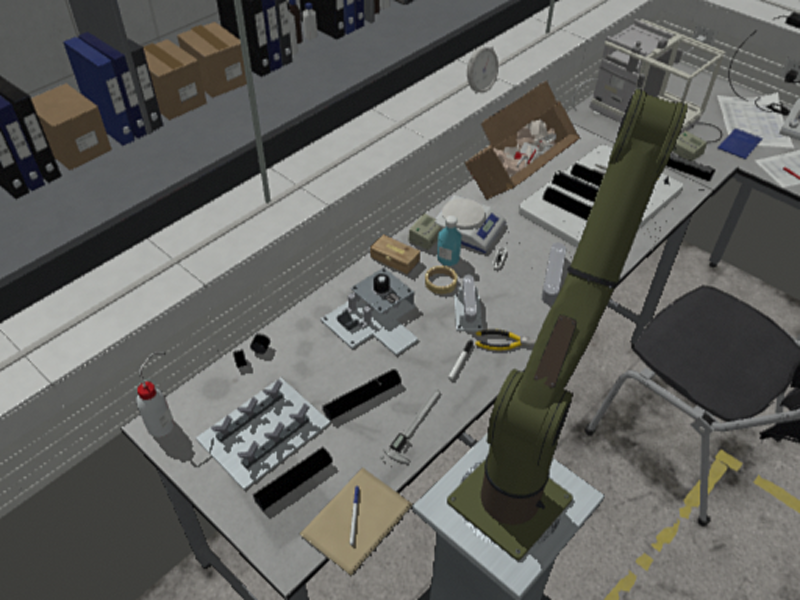

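View pics/top0.png

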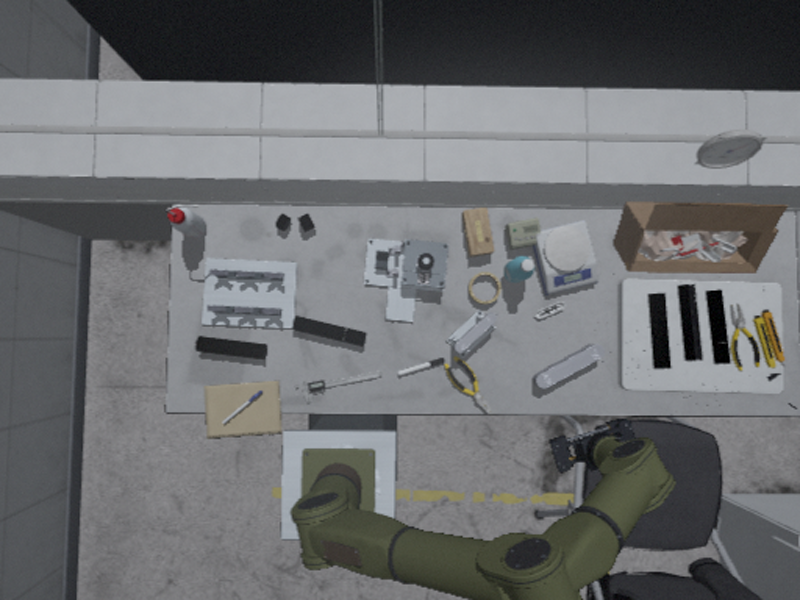

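The top view shows the jig at about (405,265), with its knob at (425,262) and the feed tongue pointing at the robot. The rack is at (250,295).
- **Bar candidates:** a grey bar in a rest at (472,333), and a longer one at (566,367). I choose (472,333), the smaller one.
- **Pipe candidates:** the two on the bench at (230,348) and (328,332); three on the white board at (660–720,325), which are out of reach; and ring offcuts at (284–306,223). I choose the two on the bench.
- **Knob:** only one, at (425,262).

Next is a close crop to check these choices.

```bash
python3 - <<'E'
import cv2,numpy as np
s=np.load("pics/scene0.npz");t=np.load("pics/top0.npz")
S=s["pixels"][:,:,::-1];T=t["pixels"][:,:,::-1]
a=cv2.resize(T[145:245,225:395],(800,470)[:2],interpolation=cv2.INTER_CUBIC)
a=cv2.resize(T[147:252,228:328],(400,420),interpolation=cv2.INTER_CUBIC)
b=cv2.resize(S[165:265,200:300],(400,400),interpolation=cv2.INTER_CUBIC)
b=cv2.copyMakeBorder(b,0,20,0,0,0)
c=cv2.resize(S[165:215,220:270],(400,180),interpolation=cv2.INTER_CUBIC)
d=cv2.resize(S[170:225,270:370],(400,180),interpolation=cv2.INTER_CUBIC)
cv2.imwrite("pics/crop1.png",np.vstack([np.hstack([a,b]),np.hstack([c,d])]))
for n,c in(("s",s),("t",t)): print(n,"cam centre",-c["R"].T@c["t"])
E
```

```text
s cam centre [-0.38228759  0.79119688  1.54243176]
t cam centre [ 0.42404423 -0.12790742  1.59052786]
```

View pics/crop1.png

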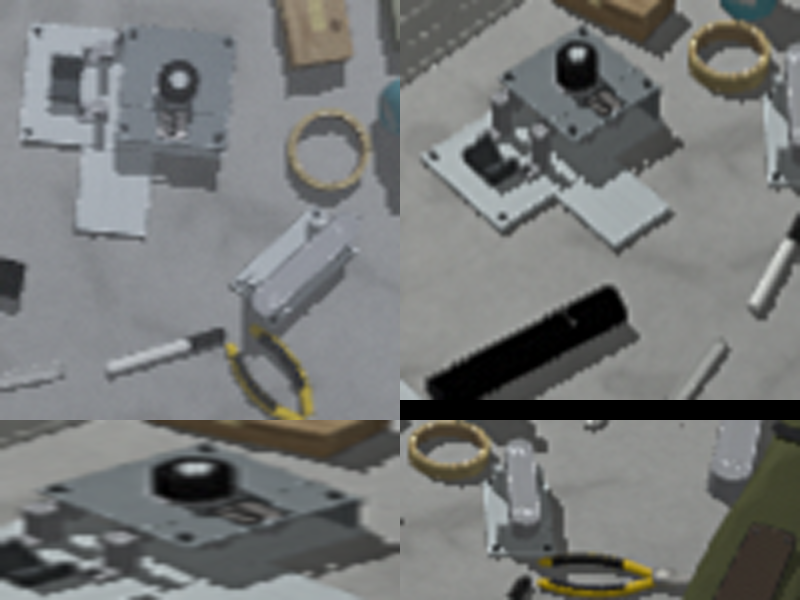

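Crop 1 (top view ×4) confirms the choices: the knob is at crop (180,80), the window faces the feed tongue, and the small bar lies in its rest at (305,265). The number is too coarse to read, so I'll use the drum's end stop as the reference. Next I'll measure.

```bash
cat > h.py <<'E'
import numpy as np,cv2
from station import robot, inverse_kinematics, read_camera, order
def ray(c,u,v):
    d=np.linalg.inv(c["camera_matrix"])@np.array([u,v,1.]); return -c["R"].T@c["t"], c["R"].T@d
def onto(c,u,v,z):
    o,d=ray(c,u,v); return o+d*(z-o[2])/d[2]
def px(c,X):
    p=c["camera_matrix"]@(c["R"]@np.asarray(X,float)+c["t"]); return p[:2]/p[2]
def rect(c,mask,z):
    """min-area rectangle of largest blob of mask, laid on plane z: centre, (long,short), yaw of long side"""
    n,l,s,_=cv2.connectedComponentsWithStats(mask.astype(np.uint8))
    k=1+np.argmax(s[1:,4]); v,u=np.nonzero(l==k)
    P=np.array([onto(c,a+du,b+dv,z)[:2] for a,b in zip(u,v) for du in(-.5,.5) for dv in(-.5,.5)],np.float32)
    (cx,cy),(w,h),a=cv2.minAreaRect(P*1000); a=np.radians(a)
    if w<h: w,h,a=h,w,a+np.pi/2
    return np.array([cx,cy])/1000,(round(w,1),round(h,1)),(a+np.pi/2)%np.pi-np.pi/2,len(u)
def quat(yaw):
    """tool down, closing line (tool y) at world angle yaw"""
    # start quaternion family: x-y plane axis; tool y = (cos yaw, sin yaw)
    b=(yaw+np.pi/2)/2   # rotation by pi about axis at angle b maps y(90deg) to 2b-90
    return np.array([0,np.cos(b),np.sin(b),0])
E
python3 - <<'E'
from h import *
import itertools
s=dict(np.load("pics/scene0.npz"));t=dict(np.load("pics/top0.npz"))
q=robot.state()["tool_rot"]
for n,c in(("s",s),("t",t)):
    I=c["pixels"].astype(int); g=I.sum(2)/3
    def win(x0,x1,y0,y1):
        m=np.zeros(g.shape,bool); m[y0:y1,x0:x1]=1; return m
    dark=g<45
    W={"t":[(120,175,210,235),(185,238,198,228)],"s":[(155,220,280,330),(200,262,232,272)]}[n]
    for i,w in enumerate(W): print(n,"pipe",i,rect(c,dark&win(*w),.0215 if n=="t" else .0215))
    kw={"t":(262,282,157,178),"s":(236,254,170,192)}[n]
    m=dark&win(*kw); v,u=np.nonzero(m);print(n,"knob px",u.mean(),v.mean(),len(u),u.min(),u.max(),v.min(),v.max())
# sample colours in top
T=t["pixels"];
for nm,(x,y) in dict(plate=(200,60),plateL=(140,100),tongue=(110,200),bar=(300,270),bar2=(340,240),restbase=(270,255),bench=(300,220),side=(190,165),rackbase=None or (0,0)).items(): print(nm,T[147+y//4,228+x//4])
S=s["pixels"]
for nm,(x,y) in dict(plate=(620,80),plateL=(540,80),tongue=(620,220),side=(600,150),bench=(600,270)).items(): print(nm,S[165+y//4,200+(x-400)//4])
for nm,(x,y) in dict(bar=(520,480),bartop=(520,445),restbase=(500,530)).items(): print(nm,S[170+int((y-420)*55/180),270+(x-400)//4])
E
```

```text
s pipe 0 (array([0.38050125, 0.30346027]), (200.7, 52.9), np.float64(1.457340204877286), 654)
s pipe 1 (array([0.4322261 , 0.03129311]), (218.0, 52.4), np.float64(1.343272887489503), 532)
s knob px 243.7471264367816 182.45977011494253 87 239 251 176 191
t pipe 0 (array([0.38481339, 0.30615179]), (194.9, 43.8), np.float64(1.4620023346815794), 380)
t pipe 1 (array([0.43815616, 0.06123248]), (52.9, 35.2), np.float64(-1.5622657510888445), 28)<stdin>:13: RuntimeWarning: Mean of empty slice.
  ret = ret.dtype.type(ret / rcount)
Traceback (most recent call last):
ValueError: zero-size array to reduction operation minimum which has no identity
```

```bash
python3 - <<'E'
from h import *
s=dict(np.load("pics/scene0.npz"));t=dict(np.load("pics/top0.npz"))
c=t;I=c["pixels"].astype(int); g=I.sum(2)/3
def win(x0,x1,y0,y1):
    m=np.zeros(g.shape,bool); m[y0:y1,x0:x1]=1; return m
for th in(60,80):
  print("t pipe1",rect(c,(g<th)&win(185,238,198,228),.0215),"pipe0",rect(c,(g<th)&win(120,175,210,235),.0215))
  m=(g<th)&win(262,282,157,178); v,u=np.nonzero(m);print("knob px",u.mean(),v.mean(),len(u),u.min(),u.max(),v.min(),v.max())
T=t["pixels"]
for nm,(x,y) in dict(plate=(200,60),plateL=(140,100),tongue=(110,200),bar=(300,270),bar2=(340,240),restbase=(270,255),bench=(300,220),bench2=(60,250),side=(190,165),jigbed=(50,120)).items(): print(nm,T[147+y//4,228+x//4])
S=s["pixels"]
for nm,(x,y) in dict(plate=(620,80),plateL=(540,80),tongue=(620,220),side=(600,150),bench=(600,270)).items(): print(nm,S[165+y//4,200+(x-400)//4])
for nm,(x,y) in dict(bar=(520,480),bartop=(520,445),restbase=(500,530)).items(): print(nm,S[170+int((y-420)*55/180),270+(x-400)//4])
for x,y in ((215,265),(250,295),(290,270),(240,326)): print("rack",T[int(y*.64),int(x*.64)])
E
```

```text
t pipe1 (array([0.43380963, 0.03102937]), (208.5, 44.8), np.float64(1.3442400144393654), 404) pipe0 (array([0.38396432, 0.30378876]), (199.8, 47.8), np.float64(1.4577757648735687), 432)
knob px 271.54285714285714 168.14285714285714 35 268 276 163 172
t pipe1 (array([0.43283795, 0.0307366 ]), (211.6, 47.2), np.float64(1.3459316543637838), 442) pipe0 (array([0.37757135, 0.30609607]), (204.1, 61.6), np.float64(1.4547795754891752), 521)
knob px 271.9620253164557 168.74683544303798 79 268 277 162 177
plate [121 128 136]
plateL [119 127 135]
tongue [167 174 182]
bar [145 149 158]
bar2 [143 148 156]
restbase [165 173 181]
bench [166 173 180]
bench2 [140 143 147]
side [86 88 91]
jigbed [166 173 180]
plate [103 110 112]
plateL [112 120 122]
tongue [164 171 174]
side [82 87 87]
bench [142 142 140]
bar [140 142 147]
bartop [136 139 141]
restbase [77 81 82]
rack [162 169 177]
rack [165 171 180]
rack [163 169 176]
rack [ 98 103 106]
```

```bash
python3 - <<'E'
from h import *
s=dict(np.load("pics/scene0.npz"));t=dict(np.load("pics/top0.npz"))
def win(x0,x1,y0,y1):
    m=np.zeros((384,512),bool); m[y0:y1,x0:x1]=1; return m
close=lambda m:cv2.morphologyEx(m.astype(np.uint8),cv2.MORPH_CLOSE,np.ones((5,5)))>0
for n,c in(("s",s),("t",t)):
    I=c["pixels"].astype(int); g=I.sum(2)/3; d=I[:,:,2]-I[:,:,0]
    light=(g>150)&(d>=7); 
    plate=(g>98)&(g<138)&(d>=7)
    out=[("rack",rect(c,close(light&win(*{"t":(125,195,160,215),"s":(115,215,235,315)}[n])),.008)),
         ("plate",rect(c,close(plate&win(*{"t":(255,290,150,190),"s":(220,268,165,205)}[n])),.058)),
         ("tongue",rect(c,light&win(*{"t":(245,268,184,208),"s":(238,270,208,230)}[n]),.010)),
         ("bed",rect(c,close(light&win(*{"t":(230,268,150,208),"s":(200,270,190,235)}[n])),.010)),
         ("restlight",rect(c,light&win(*{"t":(283,312,196,225),"s":(285,310,190,215)}[n]),.008))]
    for o in out: print(n,*o)
    bar=(g>130)&(g<160)&(d>=9 if n=="t" else (d>=3))
    print(n,"bar",rect(c,bar&win(*{"t":(284,322,198,232),"s":(290,312,172,204)}[n]),.070))
A=np.hstack([cv2.resize(t["pixels"][195:235,280:320,::-1],(400,400),interpolation=cv2.INTER_NEAREST),cv2.resize(s["pixels"][170:220,282:332,::-1],(400,400),interpolation=cv2.INTER_NEAREST)])
B=np.hstack([cv2.resize(t["pixels"][160:216,124:204,::-1],(286,200),interpolation=cv2.INTER_CUBIC),cv2.resize(s["pixels"][165:213,218:270,::-1],(217,200),interpolation=cv2.INTER_CUBIC),cv2.resize(t["pixels"][148:192,252:292,::-1],(182,200),interpolation=cv2.INTER_CUBIC)])
B=cv2.copyMakeBorder(B,0,0,0,800-B.shape[1],0)
cv2.imwrite("pics/crop2.png",np.vstack([A,B]))
E
```

```text
s rack (array([0.53918158, 0.26187747]), (263.5, 193.0), np.float64(1.5344893184957917), 1566)
s plate (array([ 0.62270978, -0.22770493]), (138.3, 128.5), np.float64(1.4845040485219312), 430)
s tongue (array([ 0.51810016, -0.1696479 ]), (111.3, 83.0), np.float64(-0.07776616804307679), 273)
s bed (array([ 0.57901678, -0.12872296]), (260.9, 133.8), np.float64(0.23831964469322253), 590)
s restlight (array([ 0.44229309, -0.35005768]), (121.4, 25.7), np.float64(-0.8673051474614346), 69)
s bar (array([ 0.43305042, -0.37586298]), (144.6, 33.6), np.float64(-0.8148819532466884), 138)
t rack (array([0.55545715, 0.26034979]), (266.6, 223.4), np.float64(1.5422218067208369), 1867)
t plate (array([ 0.61883417, -0.23329605]), (175.1, 144.1), np.float64(0.009813340820399974), 971)
t tongue (array([ 0.51217383, -0.17102693]), (96.6, 85.2), np.float64(-0.07338486857573301), 303)
t bed (array([ 0.57920398, -0.12496744]), (264.8, 143.0), np.float64(0.23311331456492912), 858)
t restlight (array([ 0.44211551, -0.3694202 ]), (127.1, 56.6), np.float64(-0.7817649458803078), 142)
t bar (array([ 0.43556909, -0.37681549]), (149.6, 70.2), np.float64(-0.5861234729857703), 263)
```

View pics/crop2.png

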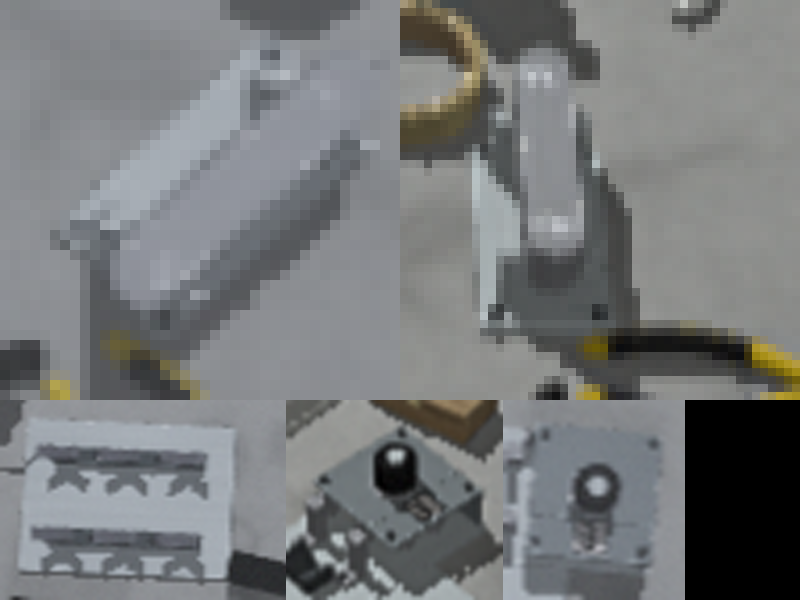

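The crop shows the bar in its notches, running from top-crop (125,295) to (375,65). Six saddles stand on the rack's base plate. The tongue and bed agree between the two views. Next I'll cross-check the jig origin with the knob, and the bar ends.

```bash
python3 - <<'E'
from h import *
s=dict(np.load("pics/scene0.npz"));t=dict(np.load("pics/top0.npz"))
for n,c,b in(("s",s,(236,254,172,192)),("t",t,(264,281,158,178))):
    g=c["pixels"].mean(2); x0,x1,y0,y1=b
    print(n,"knob expected z.08 px",px(c,(.6245,-.2338,.080)),"top z.098",px(c,(.6245,-.2338,.098)))
    print(g[y0:y1,x0:x1].astype(int))
e=[onto(t,292.5,224.5,.07),onto(t,317.5,201.5,.07)];print("bar ends",e,(e[0]+e[1])/2,np.linalg.norm(e[1]-e[0]))
# rack corners predicted in top
R=np.array([[np.cos(-.036),-np.sin(-.036)],[np.sin(-.036),np.cos(-.036)]])
for a in((95,130),(95,-130),(-95,-130),(-95,130)):
    p=np.array([.5392,.2619])+R@np.array(a)/1000; q=px(t,[*p,.008]); print("rack corner",q,"crop2",(q-[124,160])*3.575+[0,400])
for k,y in((1,.075),(2,0),(3,-.075)):
  p=np.array([.5392,.2619])+R@np.array([0,y]); print(k,p,np.linalg.norm(p))
  for z in(.09,):
    for sy in(-.17,.17):
      pass
print(robot.state()["tool_rot"])
for nm,p in dict(knob=(.6245,-.2338,.065),bar=(.434,-.376,.04),r1=(.5419,.3368,.06),p0=(.383,.304,.01),p1=(.4335,.031,.01),home=(.455,-.165,.03)).items():
  for yaw in np.arange(-1.5,1.6,.5):
    q=inverse_kinematics(p,quat(yaw)); print(nm,round(yaw,1),None if q is None else np.round(q,2)[[0,6]])
E
```

```text
s knob expected z.08 px [243.65577269 181.07683501] top z.098 [243.61898823 178.05459158]
[[150 149 149 150 149 148 147 136 106  58  92 141 142 138  83  65  68  61]
 [150 149 148 149 147 134 123 119 107  53  69 120 135 148 135  81  74  75]
 [149 149 148 135 121 117 114 114 116 103 103 115 118 123 129 140 142 144]
 [149 146 135 120 111  96  66  58  58  67  80  98 113 114 116 139 155 157]
 [135 124 119 113  81  46  33  60  61  63  41  49  84 114 113 120 136 151]
 [118 114 114  81  37  29  96 163 166 163  90  24  44 101 116 114 119 131]
 [115 116 116  44  15  36 121 186 185 181  84  18  22  80 118 116 114 116]
 [116 119 118  33  23  26  83 154 141 129  47  13  20  72 118 116 114 114]
 [118 120 119  32  15  26  37  80  67  59  20   8  19  70 119 117 117 115]
 [118 121 121  31   8  19  18  23  22  18  12   9  16  71 120 119 117 117]
 [118 121 122  32   5  11  13  11  13  13  11   5  19  72 121 118 117 117]
 [116 120 127  34   1  10   9   7  10  10  12   9  13  60 120 121 118 116]
 [117 121 133  36   0  10  10  12   5   8   8   6  15  54  87 118 121 116]
 [118 123 133  56   8   2   7   8  
[... 2869 characters left out ...]
 0.74 -0.23]
bar 0.0 [0.79 0.15]
bar 0.5 [0.84 0.53]
bar 1.0 [0.94 0.84]
bar 1.5 [1.02 1.23]
r1 -1.5 [-0.93 -1.4 ]
r1 -1.0 [-0.88 -1.01]
r1 -0.5 [-0.82 -0.64]
r1 0.0 [-0.76 -0.3 ]
r1 0.5 [-0.66 -0.05]
r1 1.0 [-0.55  0.17]
r1 1.5 [-0.41  0.38]
p0 -1.5 [-0.81 -1.72]
p0 -1.0 [-0.81 -1.14]
p0 -0.5 [-0.8  -0.73]
p0 0.0 [-0.79 -0.4 ]
p0 0.5 [-0.8   0.21]
p0 1.0 [-0.8   0.72]
p0 1.5 [-0.79  1.09]
p1 -1.5 [-0.19  1.22]
p1 -1.0 [-0.19  1.72]
p1 -0.5 [ 0.49 -2.19]
p1 0.0 [ 0.49 -1.69]
p1 0.5 [ 0.49 -1.19]
p1 1.0 [ 0.49 -0.69]
p1 1.5 [ 0.49 -0.19]
home -1.5 [ 0.26 -1.32]
home -1.0 [ 0.28 -1.01]
home -0.5 [ 0.3 -0.7]
home 0.0 [ 0.33 -0.38]
home 0.5 [ 0.36 -0.05]
home 1.0 [0.41 0.29]
home 1.5 [0.5  0.63]
```

Knob and tongue agree within about 1 mm: the jig origin is (0.6245, -0.2338) with yaw -0.0756. Next I'll check the wrist range at the knob and go.

```bash
cat >> h.py <<'E'
JO=np.array([.6245,-.2338]); JY=-.0756
def jig(x,y): return JO+np.array([[np.cos(JY),-np.sin(JY)],[np.sin(JY),np.cos(JY)]])@np.array([x,y])
def st(): 
    s=robot.state(); return "t=%.1f w=%.3f ff=%.1f F=%s M=%s tcp=%s j7=%.2f"%(s["time_s"],s["gripper_width"],s["finger_force"],np.round(s["contact_force"],1),np.round(s["moment"],2),np.round(s["tcp_pos"],4),s["joint_pos"][6])
def toolyaw():
    w,x,y,z=robot.state()["tool_rot"]; return (2*np.arctan2(y,x)-np.pi/2)
E
python3 - <<'E'
from h import *
K=[*JO,.25]
for y in np.arange(-3,3.1,.25):
    q=inverse_kinematics(K,quat(y)); q2=inverse_kinematics([*JO,.065],quat(y)); print(round(y,2),None if q is None else np.round(q,2),None if q2 is None else np.round(q2,2)[6])
robot.reach([.35,-.45,.30],quat(0.)); print(st())
robot.reach(K,quat(-1.5)); print(st(),toolyaw())
E
```

```text
-3.0 [ 0.1   0.76  0.38  1.43 -0.31  1.01 -2.45] -2.3
-2.75 [ 0.14  0.75  0.3   1.43 -0.25  1.   -2.25] -2.13
-2.5 [ 0.17  0.75  0.23  1.43 -0.18  0.99 -2.06] -1.96
-2.25 [ 0.21  0.74  0.15  1.42 -0.12  0.99 -1.86] -1.8
-2.0 [ 0.25  0.74  0.07  1.42 -0.06  0.99 -1.66] -1.62
-1.75 [ 0.29  0.73 -0.    1.42  0.    0.99 -1.46] -1.43
-1.5 [ 0.33  0.73 -0.08  1.42  0.06  0.99 -1.26] -1.25
-1.25 [ 0.37  0.74 -0.15  1.41  0.12  1.   -1.06] -1.07
-1.0 [ 0.4   0.74 -0.22  1.41  0.18  1.01 -0.86] -0.87
-0.75 [ 0.44  0.74 -0.29  1.41  0.23  1.02 -0.65] -0.68
-0.5 [ 0.47  0.75 -0.35  1.41  0.28  1.03 -0.44] -0.48
-0.25 [ 0.5   0.76 -0.42  1.41  0.33  1.05 -0.23] -0.28
0.0 [ 0.53  0.77 -0.48  1.4   0.38  1.06 -0.02] -0.08
0.25 [ 0.56  0.78 -0.55  1.4   0.43  1.08  0.19] 0.12
0.5 [ 0.59  0.79 -0.61  1.4   0.48  1.1   0.4 ] 0.33
0.75 [ 0.62  0.8  -0.67  1.4   0.52  1.12  0.62] 0.54
1.0 [ 0.65  0.82 -0.76  1.4   0.58  1.15  0.82] 0.75
1.25 [ 0.69  0.85 -0.84  1.39  0.64  1.19  1.03] 0.94
1.5 [ 0.72  0.87 -0.91  1.39  0.7   1.22  1.24] 1.14
1.75 [ 0.74  0.89 -0.98  1.39  0.75  1.25  1.45] 1.34
2.0 [ 0.82  1.   -1.26  1.39  0.94  1.41  1.57] 1.4
2.25 [ 0.82  1.   -1.26  1.39  0.94  1.41  1.82] 1.65
2.5 [ 0.82  1.   -1.26  1.39  0.94  1.41  2.07] 1.9
2.75 [-0.17  0.97  1.09  1.45 -0.88  1.25 -2.52] -2.63
3.0 [ 0.03  0.79  0.53  1.44 -0.43  1.03 -2.63] -2.5
t=1.0 w=1.000 ff=0.0 F=[-1.2 -1.  -0. ] M=[-0.02 -0.12 -0.01] tcp=[ 0.3485 -0.4512  0.2994] j7=0.48
t=2.6 w=0.999 ff=0.0 F=[-0.1 -0.1  0.7] M=[-0.02 -0.01  0.02] tcp=[ 0.6236 -0.2357  0.2499] j7=-1.28 -1.502026440496242
```

```bash
cat >> h.py <<'E'
def turn(y0,y1,step=.12,Z=.066,stop=None,P=None):
    """turn the tool at the knob from yaw y0 to y1 in steps; stop when moment z passes"""
    n=max(1,int(np.ceil(abs(y1-y0)/step))); log=[]
    for y in np.linspace(y0,y1,n+1)[1:]:
        robot.move_straight([*(JO if P is None else P),Z],quat(y),velocity=.1)
        m=robot.state()["moment"][2]; log.append((round(y,2),round(float(m),2)))
        if stop and abs(m)>stop: break
    return y,log
E
python3 - <<'E'
from h import *
t0=robot.state()["time_s"]
robot.reach([*JO,.15],quat(-2.6)); robot.sleep(.3); print(st(),toolyaw())
robot.move_straight([*JO,.066],velocity=.12,contact_N=8); robot.sleep(.3); print(st())
robot.command_gripper(0); robot.sleep(.3); print("grip",st())
y,l=turn(-2.6,-2.24); print(l,st())
E
```

```text
t=3.7 w=1.002 ff=0.0 F=[-0.1 -0.1 -0.2] M=[ 0.11 -0.07  0.01] tcp=[ 0.6247 -0.234   0.1506] j7=-2.16 -2.599744126052517
t=4.9 w=0.998 ff=0.0 F=[ 0.7  0.1 -0.2] M=[ 0.05 -0.06 -0.01] tcp=[ 0.6249 -0.2339  0.0666] j7=-2.15
grip t=5.9 w=0.491 ff=30.0 F=[-0.5 -0.6 -0.3] M=[-0.    0.13  0.04] tcp=[ 0.6244 -0.2339  0.066 ] j7=-2.15
[(np.float64(-2.48), 0.08), (np.float64(-2.36), 0.07), (np.float64(-2.24), 0.09)] t=6.7 w=0.490 ff=30.0 F=[-4.6 -2.2  2.1] M=[-0.35  0.92  0.09] tcp=[ 0.6235 -0.2346  0.066 ] j7=-1.90
```

```bash
python3 - <<'E'
from h import *
y,l=turn(-2.24,2.3,stop=.3); print([(float(a),float(b)) for a,b in l]); robot.sleep(.3); print(y,st(),toolyaw())
E
```

```text
[(-2.12, 0.05), (-2.0, 0.09), (-1.88, 0.11), (-1.76, 0.1), (-1.64, 0.1), (-1.52, 0.08), (-1.4, 0.13), (-1.28, 0.1), (-1.16, 0.12), (-1.05, 0.1), (-0.93, 0.06), (-0.81, 0.06), (-0.69, -0.05), (-0.57, 0.1), (-0.45, 0.1), (-0.33, 0.09), (-0.21, 0.04), (-0.09, 0.14), (0.03, 0.07), (0.15, 0.08), (0.27, 0.08), (0.39, 0.12), (0.51, 0.1), (0.63, 0.06), (0.75, 0.11), (0.87, 0.07), (0.99, -0.09), (1.11, -0.01), (1.22, 0.05), (1.34, -0.05), (1.46, -0.12), (1.58, -0.07), (1.7, 0.07), (1.82, -0.04), (1.94, 0.04), (2.06, 0.08), (2.18, -0.14), (2.3, 0.04)]
2.3 t=17.1 w=0.493 ff=30.0 F=[-0.2 -9.7 -2.9] M=[-1.87 -0.04  0.04] tcp=[ 0.6234 -0.2387  0.0646] j7=1.78 2.2894887202502945
```

```bash
cat >> h.py <<'E'
def jigpic(name):
    s=read_camera("scene");t=read_camera("top")
    a=cv2.resize(s["pixels"][165:213,218:270,::-1],(520,480),interpolation=cv2.INTER_CUBIC)
    b=cv2.resize(t["pixels"][145:193,252:280,::-1],(280,480),interpolation=cv2.INTER_CUBIC)
    cv2.imwrite(name,np.hstack([a,b]))
E
python3 - <<'E'
from h import *
robot.command_gripper(.75); robot.sleep(.4); print(st())
robot.move_straight([*JO,.16],velocity=.2)
robot.reach([.45,-.45,.3],quat(0)); print(st())
jigpic("pics/jig1.png")
E
```

```text
t=18.1 w=0.752 ff=0.0 F=[ 0.6 -1.   0.5] M=[ 0.11 -0.14  0.02] tcp=[ 0.6245 -0.2338  0.066 ] j7=1.79
t=20.1 w=0.750 ff=0.0 F=[0.4 0.5 0.6] M=[ 0.01 -0.1   0.01] tcp=[ 0.4503 -0.449   0.2989] j7=0.31
```

View pics/jig1.png

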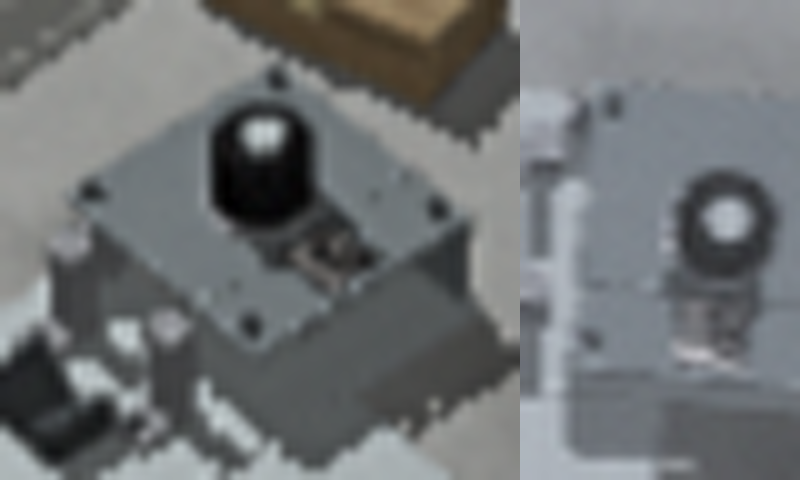

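The digit is still too coarse to read, but it has changed, so the drum did turn. I'll regrip at two yaws to measure the axis from the way the compliant hand centres itself, then search for the end stop.

```bash
python3 - <<'E'
from h import *
robot.reach([*JO,.16],quat(0)); robot.move_straight([*JO,.066],velocity=.15)
robot.sleep(.3); print(st())
robot.command_gripper(0);robot.sleep(.3);print("yaw0",st())
robot.command_gripper(.75)
turn(0,-1.5,.5); robot.sleep(.3)
robot.command_gripper(0);robot.sleep(.3);print("yaw-1.5",st())
y,l=turn(-1.5,.6,.1,stop=.3); print([(round(float(a),2),float(b)) for a,b in l]); robot.sleep(.3); print(y,st(),toolyaw())
E
```

```text
t=22.4 w=0.750 ff=0.0 F=[-0.7  0.7 -0.2] M=[-0.06 -0.06 -0.01] tcp=[ 0.6249 -0.2339  0.0668] j7=-0.25
yaw0 t=23.2 w=0.492 ff=30.0 F=[ 6.7 -0.4 -3.4] M=[-0.13 -1.06 -0.  ] tcp=[ 0.626  -0.2338  0.0662] j7=-0.25
yaw-1.5 t=26.7 w=0.489 ff=30.0 F=[ 2.4 -5.4 -2.7] M=[-0.89 -0.26  0.09] tcp=[ 0.6247 -0.2367  0.066 ] j7=-1.39
[(-1.4, -0.09), (-1.3, -0.24), (-1.2, -0.24), (-1.1, -0.15), (-1.0, -0.25), (-0.9, -0.14), (-0.8, -0.27), (-0.7, -0.27), (-0.6, -0.14), (-0.5, 0.0), (-0.4, -0.17), (-0.3, -0.3), (-0.2, -0.17), (-0.1, -0.25), (0.0, -0.16), (0.1, -0.22), (0.2, -0.08), (0.3, 0.02), (0.4, -0.11), (0.5, -0.11), (0.6, -0.17)]
0.6 t=32.3 w=0.490 ff=30.0 F=[  1.2   0.9 -11.3] M=[ 0.14 -0.29 -0.35] tcp=[ 0.6237 -0.2332  0.0654] j7=0.25 0.599011097914671
```

Grips show the axis at about (0.626, -0.2366). The moment pattern suggests the fingers slipped on the knob at the stop. If so, the window should look the same as after the first sweep, so I'll compare the pictures numerically.

```bash
sed -i 's/^JO=.*; JY/JO=np.array([.626,-.2366]); JY/' h.py; python3 - <<'E'
from h import *
robot.command_gripper(.75); robot.sleep(.2)
robot.move_straight([*JO,.16],velocity=.2); robot.reach([.45,-.45,.3],quat(0)); print(st())
old=cv2.imread("pics/jig1.png"); jigpic("pics/jig2.png"); new=cv2.imread("pics/jig2.png")
s0=dict(np.load("pics/scene0.npz"))["pixels"][165:213,218:270,::-1]; s0=cv2.resize(s0,(520,480),interpolation=cv2.INTER_CUBIC)
w=np.s_[215:295,275:375]; d=lambda a,b:np.abs(a.astype(int)-b)[w].mean()
print("win diff jig1-jig2",d(old,new),"start-jig1",d(s0,old[:,:520]),"start-jig2",d(s0,new[:,:520]))
c=lambda a:cv2.resize(a[190:320,240:400],(266,216),interpolation=cv2.INTER_CUBIC)
cv2.imwrite("pics/win3.png",np.hstack([c(s0),c(old),c(new)]))
E
```

```text
t=34.8 w=0.748 ff=0.0 F=[-0.2  0.5 -0.9] M=[-0.02 -0.11 -0.05] tcp=[ 0.4511 -0.4481  0.2991] j7=0.29
win diff jig1-jig2 0.5343333333333333 start-jig1 11.405541666666666 start-jig2 11.377291666666666
```

View pics/win3.png

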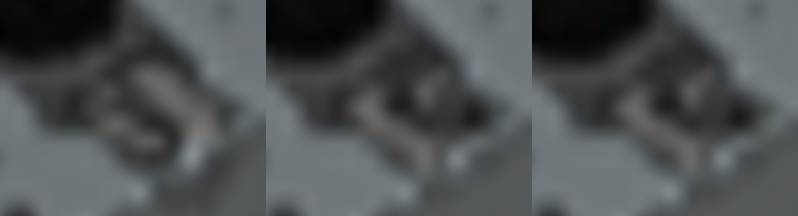

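The windows in jig1 and jig2 match (difference 0.5, against 11 from the start picture), so the drum is at its 5.40 stop. I'll turn it back 1.211 rad.

```bash
python3 - <<'E'
from h import *
robot.reach([*JO,.16],quat(.5)); robot.move_straight([*JO,.066],velocity=.15); robot.sleep(.3)
robot.command_gripper(0);robot.sleep(.3);a=toolyaw();print("grip",st(),a)
y,l=turn(.5,.5-1.211,.1); print([(round(float(p),2),float(b)) for p,b in l]); robot.sleep(.4); print(st(),toolyaw()-a)
robot.command_gripper(.75); robot.sleep(.2); print(st())
robot.move_straight([*JO,.16],velocity=.2); robot.reach([.45,-.45,.3],quat(0)); print(st())
jigpic("pics/jig3.png"); new=cv2.imread("pics/jig3.png")
cv2.imwrite("pics/win4.png",cv2.resize(np.hstack([new[190:320,240:400],cv2.resize(new[240:400,640:760],(98,130))]),None,fx=3,fy=3,interpolation=cv2.INTER_CUBIC))
E
```

```text
grip t=37.9 w=0.491 ff=30.0 F=[0.3 0.5 0.8] M=[-0.07 -0.06  0.04] tcp=[ 0.626  -0.2366  0.066 ] j7=0.17 0.4999620769504194
[(0.41, -0.08), (0.31, -0.08), (0.22, -0.04), (0.13, -0.1), (0.03, -0.06), (-0.06, -0.12), (-0.15, -0.13), (-0.25, -0.09), (-0.34, -0.06), (-0.43, -0.11), (-0.52, -0.06), (-0.62, -0.07), (-0.71, -0.03)]
t=41.6 w=0.489 ff=30.0 F=[-0.4 -0.5  3.3] M=[-0.11  0.23  0.1 ] tcp=[ 0.626  -0.2366  0.066 ] j7=-0.82 -1.2099522209953841
t=42.3 w=0.750 ff=0.0 F=[0.2 0.4 0.1] M=[-0.    0.01 -0.02] tcp=[ 0.626  -0.2366  0.066 ] j7=-0.82
t=44.1 w=0.751 ff=0.0 F=[-0.9  0.2  0. ] M=[-0.07 -0.14  0.01] tcp=[ 0.4506 -0.4486  0.2988] j7=0.29
```

View pics/win4.png

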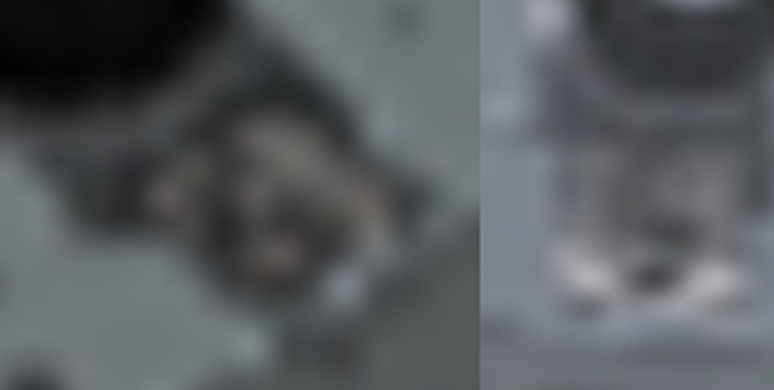

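The digit in the window sits centred, and the grip stayed true with no slip. Now the bar.

```bash
cat >> h.py <<'E'
BC=np.array([.4325,-.3780]); BY=-.82
def barrect():
    c=read_camera("scene");I=c["pixels"].astype(int);g=I.sum(2)/3;d=I[:,:,2]-I[:,:,0]
    m=np.zeros(g.shape,bool);m[172:204,290:312]=1
    return rect(c,(g>130)&(g<160)&(d>=3)&m,.07)
def seethere(n):
    cv2.imwrite(n,cv2.resize(read_camera("scene")["pixels"][160:280,180:340,::-1],(800,600),interpolation=cv2.INTER_CUBIC))
E
python3 - <<'E'
from h import *
robot.reach([.60,-.36,.3],quat(.75)); print(barrect())
robot.command_gripper(1.0)
robot.reach([*BC,.15],quat(BY+np.pi/2)); robot.sleep(.2); print(st())
c=robot.move_straight([*BC,.037],velocity=.1,contact_N=6); robot.sleep(.2); print(c,st())
robot.command_gripper(0); robot.sleep(.4); print("grip",st(),toolyaw())
E
```

```text
(array([ 0.4465322 , -0.38999304]), (105.6, 33.6), np.float64(-0.8194471439873023), 105)
t=46.6 w=1.000 ff=0.0 F=[-0.2  0.2 -0.3] M=[ 0.02 -0.14 -0.02] tcp=[ 0.4346 -0.3778  0.1509] j7=0.63
False t=48.1 w=1.000 ff=0.0 F=[0.8 0.3 0.9] M=[-0.05 -0.13 -0.02] tcp=[ 0.4327 -0.3782  0.0375] j7=0.48
grip t=49.4 w=0.339 ff=30.0 F=[ 1.8  1.7 -1.2] M=[ 0.18 -0.37  0.07] tcp=[ 0.4327 -0.3778  0.037 ] j7=0.48 0.751050016188572
```

The bar is well centred in the grip (29.8 mm). The bed needs fingertip clearance, so I'll regrip 6 mm higher, then carry it to the tongue.

```bash
cat >> h.py <<'E'
JT=JY+np.pi/2
def jp(x,y,z): return [*jig(x,y),z]
E
python3 - <<'E'
from h import *
robot.command_gripper(.6); robot.move_straight([.4327,-.3778,.043],velocity=.05); robot.sleep(.2)
robot.command_gripper(0); robot.sleep(.4); print("grip",st())
robot.move_straight([.4327,-.3778,.16],velocity=.12); robot.sleep(.2); print("lift",st())
robot.reach(jp(-.142,.055,.16),quat(JT)); robot.sleep(.3); print(st())
robot.move_straight(jp(-.142,.055,.03),velocity=.12); robot.sleep(.3); print(st(),jig(-.142,.055),toolyaw()-JT)
seethere("pics/bar1.png")
E
```

```text
grip t=51.2 w=0.338 ff=30.0 F=[ 0.4 -1.  -0.8] M=[ 0.1  -0.17 -0.1 ] tcp=[ 0.4327 -0.3777  0.043 ] j7=0.49
lift t=52.5 w=0.338 ff=30.0 F=[-1.1 -0.4 -3.6] M=[-0.04 -0.14  0.03] tcp=[ 0.4324 -0.3776  0.1593] j7=0.65
t=53.7 w=0.338 ff=30.0 F=[-0.5  0.8 -3.9] M=[ 0.03 -0.13 -0.02] tcp=[ 0.4883 -0.1724  0.1599] j7=0.82
t=55.2 w=0.335 ff=30.0 F=[ 0.4  0.2 -3.4] M=[ 0.05 -0.1  -0.02] tcp=[ 0.4887 -0.1712  0.0303] j7=0.58 [ 0.48855964 -0.17103212] -0.00015430110001224406
```

View pics/bar1.png

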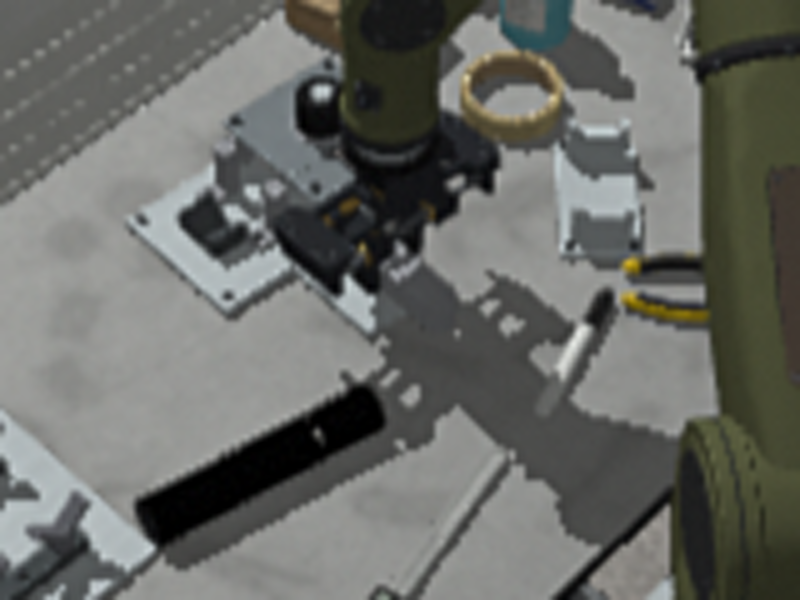

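The bar hangs above the tongue and the empty rest is clear at (600,190). I'll lower it and push in under force watch.

```bash
python3 - <<'E'
from h import *
c=robot.move_straight(jp(-.142,.055,.0125),velocity=.04,contact_N=5); robot.sleep(.2); print("down",c,st())
z=robot.state()["tcp_pos"][2]+.0005 if c else .0135
print("z",z)
for x in np.arange(-.130,-.079,.01):
    c=robot.move_straight(jp(x,.055,z),velocity=.06,contact_N=12); robot.sleep(.1); print(round(x,3),c,st())
    if c: break
E
```

```text
down True t=56.0 w=0.338 ff=30.0 F=[-0.5  0.8  6.1] M=[-0.04 -0.08  0.01] tcp=[ 0.4883 -0.1712  0.0128] j7=0.54
z 0.013289625469412605
-0.13 False t=56.4 w=0.339 ff=30.0 F=[ 0.1  0.1 -3.9] M=[-0.03 -0.2  -0.02] tcp=[ 0.5003 -0.1719  0.0129] j7=0.58
-0.12 False t=56.8 w=0.338 ff=30.0 F=[ 0.7  0.4 -3.9] M=[ 0.05 -0.14 -0.03] tcp=[ 0.5102 -0.1727  0.0131] j7=0.61
-0.11 False t=57.2 w=0.336 ff=30.0 F=[ 0.3  0.2 -4.7] M=[ 0.06 -0.16  0.  ] tcp=[ 0.5202 -0.1734  0.0132] j7=0.64
-0.1 False t=57.7 w=0.334 ff=30.0 F=[-0.4  0.2 -3.6] M=[ 0.09 -0.14  0.02] tcp=[ 0.5301 -0.1742  0.0132] j7=0.66
-0.09 False t=58.1 w=0.336 ff=30.0 F=[-0.8 -0.8 -4.3] M=[ 0.11 -0.16 -0.05] tcp=[ 0.5401 -0.1749  0.0132] j7=0.69
-0.08 False t=58.5 w=0.332 ff=30.0 F=[-0.4  0.8 -4. ] M=[-0.02 -0.1   0.02] tcp=[ 0.5501 -0.1757  0.0132] j7=0.71
```

```bash
python3 - <<'E'
from h import *
robot.command_gripper(.6); robot.sleep(.2)
robot.move_straight(jp(-.130,.055,.0135),velocity=.1); robot.sleep(.2)
robot.command_gripper(0); robot.sleep(.4); print("grip",st())
for x in np.arange(-.120,-.069,.005):
    c=robot.move_straight(jp(x,.055,.0135),velocity=.04,contact_N=14); robot.sleep(.1); print(round(x,3),c,st(), np.round(np.linalg.inv(np.c_[jig(1,0)-JO,jig(0,1)-JO])@(robot.state()["tcp_pos"][:2]-JO),4))
    if c: break
robot.sleep(.5);print(st())
E
```

```text
grip t=60.9 w=0.335 ff=30.0 F=[-0.1  0.4 -0.6] M=[ 0.13 -0.25 -0.01] tcp=[ 0.5006 -0.1719  0.0135] j7=0.58
-0.12 False t=61.4 w=0.340 ff=30.0 F=[-0.2  1.   0.2] M=[ 0.15 -0.04  0.06] tcp=[ 0.5105 -0.1727  0.0135] j7=0.61 [-0.12   0.055]
-0.115 False t=61.8 w=0.335 ff=30.0 F=[-2.3  0.6  1.2] M=[0.14 0.27 0.06] tcp=[ 0.5153 -0.1731  0.0135] j7=0.63 [-0.1152  0.055 ]
-0.11 False t=62.2 w=0.342 ff=30.0 F=[-0.9  0.7  1. ] M=[0.07 0.08 0.08] tcp=[ 0.5207 -0.1735  0.0135] j7=0.64 [-0.1097  0.055 ]
-0.105 False t=62.6 w=0.337 ff=30.0 F=[-0.3  0.2  0.2] M=[ 0.13  0.12 -0.  ] tcp=[ 0.5257 -0.1739  0.0135] j7=0.65 [-0.1048  0.055 ]
-0.1 False t=62.9 w=0.339 ff=30.0 F=[-0.6  0.6  0.4] M=[ 0.14  0.06 -0.03] tcp=[ 0.5307 -0.1742  0.0135] j7=0.67 [-0.0997  0.055 ]
-0.095 False t=63.3 w=0.336 ff=30.0 F=[0.1 0.5 0.2] M=[0.13 0.05 0.1 ] tcp=[ 0.5357 -0.1746  0.0135] j7=0.68 [-0.0947  0.055 ]
-0.09 False t=63.7 w=0.338 ff=30.0 F=[-0.9  0.4  0.3] M=[0.13 0.06 0.01] tcp=[ 0.5407 -0.175   0.0135] j7=0.69 [-0.0897  0.055 ]
-0.085 False t=64.1 w=0.336 ff=30.0 F=[-1.4 -0.6  0.3] M=[0.08 0.06 0.01] tcp=[ 0.5457 -0.1753  0.0135] j7=0.70 [-0.0847  0.055 ]
-0.08 False t=64.4 w=0.336 ff=30.0 F=[-0.7 -0.2  0.4] M=[0.14 0.09 0.07] tcp=[ 0.5506 -0.1757  0.0135] j7=0.71 [-0.0798  0.055 ]
-0.075 True t=64.8 w=0.337 ff=30.0 F=[-2.  -0.9  5.7] M=[ 0.06 -0.24 -0.04] tcp=[ 0.551  -0.1758  0.0135] j7=0.73 [-0.0794  0.055 ]
t=65.2 w=0.339 ff=30.0 F=[-0.9 -0.1  6.2] M=[ 0.03 -0.23  0.02] tcp=[ 0.551  -0.1758  0.0134] j7=0.73
```

Contact came at x = -79.4 mm against about -81 expected, so the bar should be home. I'll press once more and check in the picture.

```bash
python3 - <<'E'
from h import *
c=robot.move_straight(jp(-.074,.055,.0135),velocity=.02,contact_N=20); print(c,st()); robot.sleep(.6)
print(st(),np.round(np.linalg.inv(np.c_[jig(1,0)-JO,jig(0,1)-JO])@(robot.state()["tcp_pos"][:2]-JO),4))
robot.command_gripper(.6); robot.sleep(.2)
robot.move_straight(jp(-.088,.055,.0135),velocity=.1)
robot.move_straight(jp(-.088,.055,.12),velocity=.2)
robot.reach([.40,-.30,.3],quat(1.2)); robot.sleep(.1); print(st())
a=cv2.resize(read_camera("scene")["pixels"][170:240,210:290,::-1],(480,420),interpolation=cv2.INTER_CUBIC)
T=read_camera("top"); b=cv2.resize(T["pixels"][150:220,225:278,::-1],(318,420),interpolation=cv2.INTER_CUBIC)
for n,x in(("end",-.106),("plate",-.065)): print(n,(px(T,jp(x,.055,.04 if n=="end" else .058))-[225,150])*6+[480,0])
cv2.imwrite("pics/home.png",np.hstack([a,b]))
E
```

```text
False t=65.7 w=0.339 ff=30.0 F=[-14.1   1.6  13.7] M=[ 0.36  2.33 -0.1 ] tcp=[ 0.5511 -0.1759  0.0134] j7=0.74
t=66.3 w=0.339 ff=30.0 F=[-13.9   1.   12.8] M=[ 0.38  2.32 -0.1 ] tcp=[ 0.5511 -0.1759  0.0134] j7=0.74 [-0.0793  0.0549]
t=69.2 w=0.601 ff=0.0 F=[-0.5 -0.5  0.3] M=[-0.01 -0.17 -0.05] tcp=[ 0.4005 -0.2991  0.299 ] j7=1.07
end [672.54862713 247.23298384]
plate [678.0196794 189.2564081]
```

View pics/home.png

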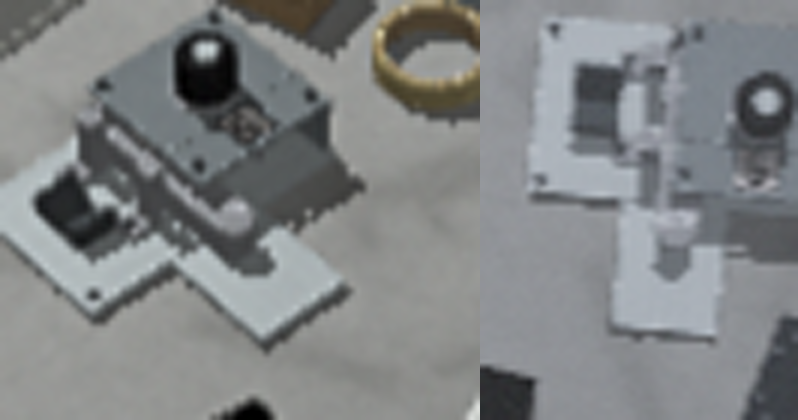

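The bar's end stands out at crop (675,243), against (672,247) predicted for home, and it held rigidly at 14 N. Drawing it out and returning it.

```bash
python3 - <<'E'
from h import *
robot.reach(jp(-.088,.055,.12),quat(JT)); robot.move_straight(jp(-.088,.055,.0135),velocity=.15); robot.move_straight(jp(-.0805,.055,.0135),velocity=.05); robot.sleep(.2)
robot.command_gripper(0); robot.sleep(.3); print("grip",st())
c=robot.move_straight(jp(-.1905,.055,.0135),velocity=.08,contact_N=25); robot.sleep(.2); print("out",c,st())
robot.command_gripper(.6); robot.sleep(.2)
robot.move_straight(jp(-.142,.055,.0135),velocity=.1); robot.sleep(.2)
robot.command_gripper(0); robot.sleep(.4); print("grip",st())
robot.move_straight(jp(-.142,.055,.16),velocity=.12); robot.sleep(.2); print("lift",st())
robot.reach([.4327,-.3778,.14],quat(BY+np.pi/2)); robot.sleep(.3); print(st())
robot.move_straight([.4327,-.3778,.055],velocity=.1); robot.sleep(.3); print(st())
c=robot.move_straight([.4327,-.3778,.041],velocity=.03,contact_N=6); robot.sleep(.2); print("down",c,st())
E
```

```text
grip t=72.4 w=0.333 ff=30.0 F=[-0.1 -0.4  0.1] M=[ 0.06 -0.13 -0.09] tcp=[ 0.5498 -0.1757  0.0135] j7=0.72
out False t=74.1 w=0.336 ff=30.0 F=[-0.8  0.  -1.3] M=[ 0.02  0.06 -0.03] tcp=[ 0.4402 -0.1674  0.0134] j7=0.38
grip t=76.6 w=0.336 ff=30.0 F=[-0.3 -0.6  0.3] M=[ 0.06  0.   -0.02] tcp=[ 0.4885 -0.1711  0.0135] j7=0.56
lift t=78.1 w=0.337 ff=30.0 F=[ 0.5  0.4 -3.4] M=[-0.   -0.13  0.06] tcp=[ 0.4883 -0.1709  0.1595] j7=0.85
t=79.3 w=0.337 ff=30.0 F=[-0.1 -0.1 -4.1] M=[-0.   -0.12  0.04] tcp=[ 0.4335 -0.3767  0.1402] j7=0.65
t=80.6 w=0.337 ff=30.0 F=[-0.6  0.  -2.9] M=[ 0.08 -0.13  0.03] tcp=[ 0.4328 -0.378   0.0554] j7=0.53
down True t=81.2 w=0.338 ff=30.0 F=[0.5 0.1 5.3] M=[-0.04 -0.05  0.02] tcp=[ 0.4327 -0.3779  0.0433] j7=0.52
```

The bar is seated at the same height as before. I'll release it, remeasure the pipes, and pick the first.

```bash
cat >> h.py <<'E'
RC=np.array([.5392,.2619]); RY=-.036
def rackp(y,x=0): return RC+np.array([[np.cos(RY),-np.sin(RY)],[np.sin(RY),np.cos(RY)]])@np.array([x,y])
def pipes():
    """both views: largest dark blobs in the two bench windows"""
    for n,W in(("top",[(120,183,212,238),(183,238,198,232)]),("scene",[(155,222,280,330),(198,266,230,276)])):
        c=read_camera(n);g=c["pixels"].mean(2)
        for i,(a,b,u,v) in enumerate(W):
            m=np.zeros(g.shape,bool);m[u:v,a:b]=1; print(n,i,rect(c,(g<(50 if n=="top" and i==0 else 60 if n=="top" else 45))&m,.0215))
E
python3 - <<'E'
from h import *
robot.command_gripper(.6); robot.sleep(.3)
robot.move_straight([.4327,-.3778,.2],velocity=.2); robot.reach([.40,-.25,.3],quat(0.)); print(st())
pipes()
for nm,p,y in(("p1",(.4335,.031,.1),-.227),("p1lo",(.4335,.031,.006),-.227),("r3",[*rackp(-.075),.057],-1.607),("p0",(.383,.304,.006),-.11),("r1",[*rackp(.075),.057],-1.607)):
    q=inverse_kinematics(p,quat(y)); print(nm,None if q is None else np.round(q,2))
E
```

```text
t=83.7 w=0.595 ff=0.0 F=[-0.2 -0.3  0.5] M=[-0.07 -0.12  0.  ] tcp=[ 0.3996 -0.2509  0.2991] j7=-0.00
top 0 (array([0.38264404, 0.3055289 ]), (196.7, 44.9), np.float64(1.4544562677328399), 399)
top 1 (array([0.43258762, 0.03132522]), (208.5, 43.7), np.float64(1.3348213457701368), 397)
scene 0 (array([0.38076779, 0.30342157]), (200.7, 52.9), np.float64(1.4581611242833032), 647)
scene 1 (array([0.42936865, 0.03168956]), (218.5, 52.1), np.float64(1.3446702481134674), 521)
p1 [ 0.01  0.74 -0.29  2.24  0.82  0.27 -1.24]
p1lo [ 0.49  1.31 -1.26  2.23  1.55  1.17 -1.92]
r3 [-0.34  0.89 -0.13  1.87  0.25  0.4  -2.26]
p0 [-0.78  0.95  0.02  2.11 -0.17  0.08 -0.71]
r1 [-0.56  0.94 -0.13  1.64  0.2   0.57 -2.41]
```

```bash
python3 - <<'E'
from h import *
robot.command_gripper(1.0)
P=[.4322,.031]; y=1.340-np.pi/2
robot.reach([*P,.13],quat(y)); robot.sleep(.3); print(st())
c=robot.move_straight([*P,.006],velocity=.1,contact_N=6); robot.sleep(.2); print(c,st())
robot.command_gripper(0); robot.sleep(.4); print("grip",st(),toolyaw())
robot.move_straight([*robot.state()["tcp_pos"][:2],.17],velocity=.12); robot.sleep(.2); print("lift",st())
for yy in(RY+np.pi/2,RY-np.pi/2):
  for z in(.17,.057):
    q=inverse_kinematics([*rackp(-.075),z],quat(yy)); print(yy,z,None if q is None else np.round(q,2))
E
```

```text
t=86.0 w=0.997 ff=0.0 F=[0.2 0.7 0.4] M=[ 0.03 -0.07 -0.01] tcp=[0.4325 0.0303 0.1302] j7=-1.16Traceback (most recent call last):
  File "<stdin>", line 5, in <module>
station.Unreachable: the arm cannot follow that straight line within its joint ranges
```

```bash
cat >> h.py <<'E'
def tryline(p,**k):
    try: return robot.move_straight(p,**k)
    except robot.Unreachable: return "UNREACHABLE"
E
python3 - <<'E'
from h import *
P=np.array([.4322,.031]); y=1.340-np.pi/2
robot.reach([.42,.03,.25],quat(y+np.pi)); robot.reach([*P,.13],quat(y+np.pi)); robot.sleep(.2); print(np.round(robot.state()["joint_pos"],2))
r=tryline([*P,.006],velocity=.1,contact_N=6); print(r,st())
if r=="UNREACHABLE":
    u=np.array([np.cos(1.34),np.sin(1.34)])
    for yy in(y,y+np.pi):
      for a in(-.05,-.025,0,.025,.05):
        for z in(.1,.05,.006):
          q=inverse_kinematics([*(P+a*u),z],quat(yy)); print(round(yy,2),a,z,None if q is None else np.round(q,2))
E
```

```text
[-0.44  0.72  0.43  2.24 -0.9   0.36 -2.61]
UNREACHABLE t=88.3 w=1.000 ff=0.0 F=[0.3 0.4 0.8] M=[ 0.1  -0.08 -0.02] tcp=[0.4327 0.031  0.1306] j7=-2.61
-0.23 -0.05 0.1 [ 0.01  0.72 -0.12  2.28  0.51  0.16 -0.82]
-0.23 -0.05 0.05 [ 0.6   1.19 -1.26  2.27  1.45  1.09 -1.81]
-0.23 -0.05 0.006 [ 0.6   1.31 -1.26  2.27  1.56  1.17 -1.86]
-0.23 -0.025 0.1 [-0.    0.73 -0.19  2.26  0.69  0.2  -1.06]
-0.23 -0.025 0.05 [-0.    0.84 -0.19  2.28  1.41  0.15 -1.78]
-0.23 -0.025 0.006 [ 0.55  1.31 -1.26  2.26  1.56  1.17 -1.9 ]
-0.23 0 0.1 [-0.06  0.73 -0.19  2.25  0.64  0.22 -1.06]
-0.23 0 0.05 [-0.06  0.84 -0.19  2.26  1.29  0.15 -1.7 ]
-0.23 0 0.006 [ 0.49  1.31 -1.26  2.24  1.55  1.17 -1.93]
-0.23 0.025 0.1 [-0.11  0.73 -0.19  2.22  0.59  0.23 -1.07]
-0.23 0.025 0.05 [-0.11  0.85 -0.19  2.24  1.15  0.16 -1.62]
-0.23 0.025 0.006 [ 0.44  1.31 -1.26  2.21  1.54  1.17 -1.96]
-0.23 0.05 0.1 [-0.16  0.74 -0.19  2.2   0.55  0.25 -1.07]
-0.23 0.05 0.05 [-0.16  0.85 -0.19  2.21  1.02  0.17 -1.53]
-0.23 0.05 0.006 [ 0.21  1.08 -0.83  2.2   1.52  0.71 -2.  ]
2.91 -0.05 0.1 [-0.21  0.75  0.24  2.29 -0.96  0.2  -2.46]
2.91 -0.05 0.05 [ 0.05  0.84 -0.2   2.3   1.52  0.15  1.32]
2.91 -0.05 0.006 [ 0.05  0.95 -0.2   2.3   2.12  0.19  0.72]
2.91 -0.025 0.1 [-0.28  0.75  0.26  2.28 -0.96  0.22 -2.51]
2.91 -0.025 0.05 [ 0.55  1.19 -1.26  2.26  1.45  1.09  1.29]
2.91 -0.025 0.006 [-0.    0.95 -0.2   2.29  2.04  0.18  0.74]
2.91 0 0.1 [-0.36  0.76  0.29  2.26 -0.96  0.25 -2.57]
2.91 0 0.05 [ 0.49  1.19 -1.26  2.24  1.44  1.1   1.26]
2.91 0 0.006 [-0.06  0.95 -0.2   2.27  1.94  0.17  0.8 ]
2.91 0.025 0.1 [-0.43  0.77  0.33  2.24 -0.97  0.28 -2.61]
2.91 0.025 0.05 [ 0.44  1.19 -1.26  2.21  1.43  1.1   1.23]
2.91 0.025 0.006 [-0.11  0.95 -0.2   2.24  1.8   0.16  0.89]
2.91 0.05 0.1 [-0.52  0.79  0.39  2.21 -1.    0.33 -2.63]
2.91 0.05 0.05 [ 0.39  1.2  -1.26  2.19  1.42  1.11  1.21]
2.91 0.05 0.006 [-0.16  0.95 -0.2   2.21  1.63  0.16  1.01]
```

The wrist is near a singularity here, so I'll switch to the other elbow posture up high and then come down.

```bash
python3 - <<'E'
from h import *
P=np.array([.4322,.031]); y=1.340+np.pi/2
robot.reach([.45,.03,.33],quat(2.)); print(np.round(robot.state()["joint_pos"],2))
robot.move_j([.49,.85,-1.26,2.24,1.35,.95,1.3]); print(st(),toolyaw())
robot.reach([*P,.14],quat(y)); robot.sleep(.2); print(np.round(robot.state()["joint_pos"],2),st())
r=tryline([*P,.006],velocity=.1,contact_N=6); robot.sleep(.2); print(r,st())
E
```

```text
[ 0.61  0.57 -1.25  1.91  0.61  1.12  1.12]
t=92.1 w=0.996 ff=0.0 F=[ 0.4 -0.3 -0.2] M=[0.15 0.09 0.03] tcp=[0.4727 0.0416 0.1779] j7=1.30 2.9232551530439412
[ 0.51  0.93 -1.23  2.19  1.17  0.97  1.46] t=92.7 w=1.000 ff=0.0 F=[0.1 0.9 0.2] M=[ 0.11 -0.05  0.05] tcp=[0.4331 0.0316 0.1414] j7=1.46
False t=94.3 w=1.002 ff=0.0 F=[ 0.4 -0.9 -0.2] M=[ 0.1  -0.11  0.02] tcp=[0.4324 0.031  0.0063] j7=1.19
```

```bash
python3 - <<'E'
from h import *
robot.command_gripper(0); robot.sleep(.4); print("grip",st(),toolyaw())
print(tryline([.4335,.0315,.16],velocity=.12)); robot.sleep(.2); print("lift",st())
T=rackp(-.075); yy=RY+np.pi/2
for z in(.17,.057):
    q=inverse_kinematics([*T,z],quat(yy)); print(z,None if q is None else np.round(q,2))
robot.reach([*T,.17],quat(yy)); robot.sleep(.3); print(st())
r=tryline([*T,.075],velocity=.1,contact_N=6); robot.sleep(.3); print(r,st(),toolyaw())
cv2.imwrite("pics/r3.png",np.hstack([cv2.resize(read_camera(n)["pixels"][a:b,c:d,::-1],(400,400),interpolation=cv2.INTER_CUBIC) for n,a,b,c,d in(("scene",220,320,120,220),("top",150,240,120,210))]))
E
```

```text
grip t=95.5 w=0.450 ff=29.9 F=[-0.4 -0.6 -0.3] M=[ 0.07 -0.11 -0.01] tcp=[0.4322 0.031  0.006 ] j7=1.19 2.9107873390800325
False
lift t=97.2 w=0.452 ff=29.9 F=[ 0.1 -0.1 -1.3] M=[ 0.08 -0.11 -0.  ] tcp=[0.4333 0.0315 0.1596] j7=1.52
0.17 [ 0.1   0.87 -0.95  1.79  0.86  0.96  0.32]
0.057 [ 0.06  1.04 -0.88  1.84  1.1   0.84  0.13]
t=98.6 w=0.446 ff=29.9 F=[ 1.  -0.7 -0.8] M=[ 0.01 -0.16 -0.02] tcp=[0.5364 0.1863 0.1699] j7=0.32
False t=100.0 w=0.451 ff=29.9 F=[ 0.5 -0.2 -1.2] M=[-0.04 -0.13  0.01] tcp=[0.5367 0.187  0.0754] j7=0.19 1.5346425208414964
```

View pics/r3.png

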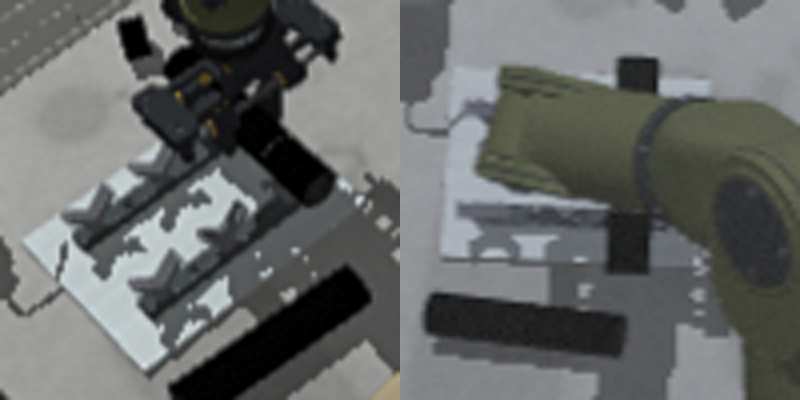

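The pipe (about 41 mm) hangs over place 3. Before setting it down, I'll check the saddles' y position from the start image.

```bash
python3 - <<'E'
from h import *
for n,(x0,x1,y0,y1) in(("top",(128,190,162,210)),):
    c=dict(np.load(f"pics/{n}0.npz")); 
    for k,y in((1,.075),(2,0),(3,-.075)):
        for x in(.05,-.05):
            for z in(.042,.066): print(k,x,z,np.round((px(c,[*rackp(y,x-.008),z])-[124,160])*3.575+[0,400],1), end=" ")
        print()
    g=c["pixels"][160:216,124:204].mean(2).astype(int)
    print(g[26-12:30,8:64:1][:, :])
E
```

```text
1 0.05 0.042 [ 59.1 458.8] 1 0.05 0.066 [ 53.2 456.7] 1 -0.05 0.042 [ 53.8 540.6] 1 -0.05 0.066 [ 47.8 539.8] 
2 0.05 0.042 [120.8 461.6] 2 0.05 0.066 [115.8 459.6] 2 -0.05 0.042 [115.7 543.4] 2 -0.05 0.066 [110.7 542.6] 
3 0.05 0.042 [182.3 464.5] 3 0.05 0.066 [178.3 462.5] 3 -0.05 0.042 [177.6 546.2] 3 -0.05 0.066 [173.5 545.5] 
[[169 154 123 103  99 101  97  97  98  97  97  97 103 101  85  81  81  81
   74  83  94  99 100 100  99  99  96  95  99  95  98 106 106 105 110 112
  123 119 116 119 124 134 150 156 157 142 135 141 148 162 169 172 173 173
  172 172]
 [168 132 110 115 110  98  94  96  93  94  93  93 102  97  84  80  82  79
   69  89  96  98 102  99 100 100  98  99  98  94  95  87  84  82  87  83
   84 105 106 100 101 103 102 102 100  99  99 106 113 114 155 170 170 171
  170 171]
 [135 109 137 149 149 128  93  76  74  73  74  69  74  80  81  81  81  81
   75 117 108  98 103 101  98  96  98  94  93  94  94  86  82  82  83  67
   70  96 102 100 102 102 100 101 101 101 101 107 110 115 157 171 172 172
  172 171]
 [111 154 170 170 170 171 140  87  66  61  59  62  62  76  86  89  9
[... 2261 characters left out ...]

 [167 167 169 168 167 170 169 169 169 170 169 169 170 171 170 170 171 171
  171 171 172 172 172 172 171 170 170 171 171 172 172 171 171 171 172 171
  171 172 173 171 172 173 172 173 171 172 171 173 145 122 158 173 174 173
  174 174]
 [170 170 169 171 171 170 170 171 171 171 171 171 170 170 171 170 170 172
  172 172 172 173 171 172 173 173 172 172 172 173 172 172 170 171 170 171
  172 170 169 170 171 170 170 170 170 171 170 171 171 171 172 171 171 173
  172 172]
 [172 171 171 171 173 172 171 173 172 174 172 173 173 172 173 173 172 172
  173 172 172 173 172 172 172 172 172 172 172 171 172 170 172 171 171 170
  171 171 171 171 172 170 170 170 169 169 169 169 171 170 170 169 170 170
  171 171]]
```

The edges suggest the same 2–3 mm shift towards -y that the knob showed. I'll apply it and set the pipe down under force watch.

```bash
sed -i 's/^RC=np.array(\[.5392,.2619\])/RC=np.array([.5405,.2594])/' h.py; python3 - <<'E'
from h import *
T=rackp(-.075)
tryline([*T,.075],velocity=.05); robot.sleep(.2)
r=tryline([*T,.052],velocity=.03,contact_N=4); robot.sleep(.3); print(r,st())
robot.command_gripper(.65); robot.sleep(.4); print(st())
print(tryline([*T,.2],velocity=.15)); robot.reach([.50,.0,.3],quat(1.5))
print(st()); pipes()
cv2.imwrite("pics/r3b.png",np.hstack([cv2.resize(read_camera(n)["pixels"][a:b,c:d,::-1],(400,400),interpolation=cv2.INTER_CUBIC) for n,a,b,c,d in(("scene",220,320,120,220),("top",150,240,120,210))]))
E
```

```text
True t=101.4 w=0.451 ff=29.9 F=[-0.4  2.7  0.2] M=[ 0.69 -0.31  0.02] tcp=[0.5376 0.1849 0.057 ] j7=0.17
t=102.3 w=0.653 ff=0.0 F=[ 0.2  0.2 -0.2] M=[ 0.05 -0.16  0.02] tcp=[0.5374 0.184  0.0568] j7=0.17
False
t=104.2 w=0.651 ff=0.0 F=[-0.3  0.2 -0.3] M=[ 0.04 -0.19 -0.  ] tcp=[0.5    0.001  0.2995] j7=0.70
top 0 (array([0.38288983, 0.30520126]), (197.2, 44.9), np.float64(1.4581763043015168), 401)
top 1 (array([ 0.36025812, -0.08053055]), (31.0, 12.4), np.float64(-0.777312340274777), 12)
scene 0 (array([0.38069693, 0.30315829]), (201.1, 53.5), np.float64(1.463715812526936), 649)
scene 1 (array([0.46743256, 0.1625961 ]), (54.7, 22.5), np.float64(-0.7398527824349133), 49)
```

View pics/r3b.png

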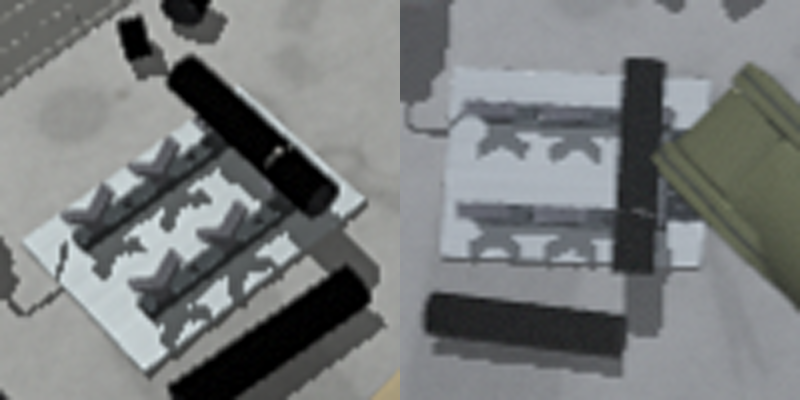

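The pipe lies in both saddles of place 3. Now the second pipe, for place 1.

```bash
python3 - <<'E'
from h import *
robot.command_gripper(1.0)
P=[.3825,.3035]
robot.reach([.42,.22,.3],quat(.6)); y=1.457-np.pi/2
robot.reach([*P,.15],quat(y)); robot.sleep(.3); print(np.round(robot.state()["joint_pos"],2),st())
T=rackp(.075)
r=tryline([*P,.006],velocity=.1,contact_N=6); robot.sleep(.2); print(r,st())
if r is False:
    robot.command_gripper(0); robot.sleep(.4); print("grip",st())
    print(tryline([*P,.16],velocity=.12)); robot.sleep(.2); print("lift",st())
    for yy in(RY+np.pi/2,RY-np.pi/2):
      for z in(.17,.057):
        q=inverse_kinematics([*T,z],quat(yy)); print(yy,z,None if q is None else np.round(q,2))
E
```

```text
[-0.48  0.69 -0.46  2.05  0.59  0.53 -1.48] t=107.4 w=0.997 ff=0.0 F=[ 0.2 -0.2 -0.6] M=[-0.06 -0.11 -0.  ] tcp=[0.3831 0.3032 0.1505] j7=-1.48
False t=109.2 w=1.004 ff=0.0 F=[0.3 0.2 0.6] M=[-0.05 -0.04  0.04] tcp=[0.3827 0.3036 0.0063] j7=-1.69
grip t=110.3 w=0.476 ff=30.0 F=[ 0.7 -0.2 -0.4] M=[-0.08 -0.17 -0.06] tcp=[0.3825 0.3035 0.006 ] j7=-1.69
False
lift t=112.0 w=0.476 ff=30.0 F=[ 0.   0.2 -0.5] M=[-0.06 -0.06  0.02] tcp=[0.3823 0.3034 0.1596] j7=-1.48
1.5347963267948965 0.17 [-0.13  0.97 -1.01  1.57  0.89  1.12  0.18]
1.5347963267948965 0.057 [-0.18  1.1  -0.89  1.62  1.02  0.95  0.08]
-1.6067963267948966 0.17 [-0.57  0.78 -0.1   1.59  0.1   0.77 -2.32]
-1.6067963267948966 0.057 [-0.56  0.94 -0.11  1.65  0.17  0.56 -2.38]
```

```bash
python3 - <<'E'
from h import *
T=rackp(.075); yy=RY+np.pi/2
robot.reach([*T,.17],quat(yy)); robot.sleep(.3); print(st())
r=tryline([*T,.070],velocity=.1,contact_N=6); robot.sleep(.3); print(r,st())
if r is False:
    r=tryline([*T,.051],velocity=.03,contact_N=4); robot.sleep(.3); print(r,st())
    robot.command_gripper(.65); robot.sleep(.4); print(st())
    print(tryline([*T,.2],velocity=.15)); robot.reach([.42,.05,.3],quat(1.0))
print(st()); bp=barrect(); print(bp)
s=read_camera("scene")["pixels"][:,:,::-1];t=read_camera("top")["pixels"][:,:,::-1]
R=lambda a,w,h:cv2.resize(a,(w,h),interpolation=cv2.INTER_CUBIC)
cv2.imwrite("pics/fin.png",np.vstack([np.hstack([R(s[220:320,120:220],400,300),R(t[150:240,120:210],400,300)]),np.hstack([R(s[160:220,210:310],400,300),R(t[145:235,240:330],400,300)])]))
E
```

```text
t=113.7 w=0.479 ff=30.0 F=[-1.2  0.3 -1.6] M=[ 0.   -0.12 -0.06] tcp=[0.543  0.3345 0.1701] j7=0.18
False t=115.2 w=0.475 ff=30.0 F=[-0.3  0.2 -1.2] M=[ 0.09 -0.12 -0.04] tcp=[0.5434 0.3344 0.0704] j7=0.08
True t=116.0 w=0.474 ff=30.0 F=[ 0.9  4.2 -0. ] M=[ 0.87 -0.38 -0.03] tcp=[0.5431 0.3348 0.0577] j7=0.07
t=116.8 w=0.648 ff=0.0 F=[-0.7 -1.  -0.6] M=[ 0.07 -0.15  0.08] tcp=[0.543  0.3338 0.0575] j7=0.07
False
t=119.1 w=0.655 ff=0.0 F=[ 1.5 -0.6  0.1] M=[ 0.   -0.17 -0.03] tcp=[0.4207 0.051  0.3   ] j7=0.05
(array([ 0.43654367, -0.3725596 ]), (144.6, 45.0), np.float64(-0.814133604980376), 157)
```

View pics/fin.png

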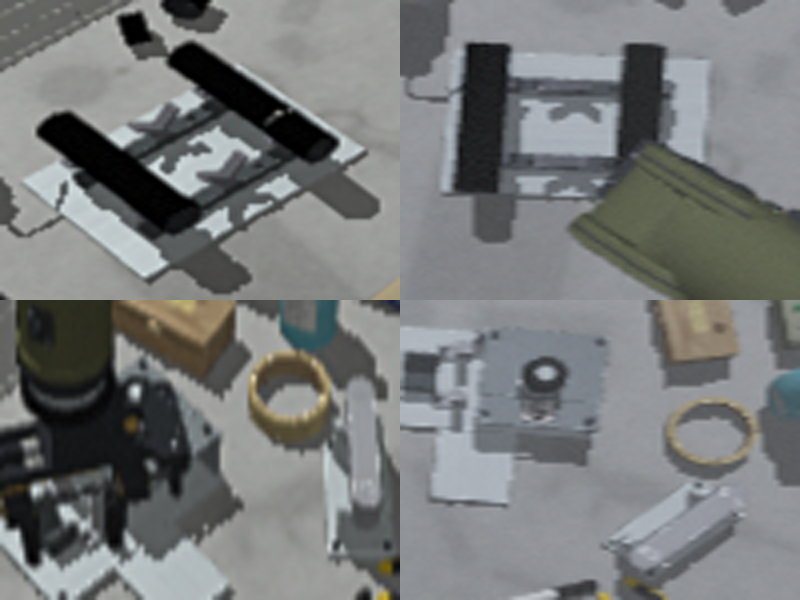

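Both pipes lie centred in places 1 and 3, and the bar is in its rest. As a last check I'll compare the rest and window numerically with earlier pictures.

```bash
python3 - <<'E'
from h import *
s0=dict(np.load("pics/scene0.npz"))["pixels"].astype(int);t0=dict(np.load("pics/top0.npz"))["pixels"].astype(int)
s=read_camera("scene")["pixels"].astype(int);t=read_camera("top")["pixels"].astype(int)
def shift(a,b):
    g=lambda x:cv2.createHanningWindow(x.shape[1::-1],cv2.CV_32F)*x.mean(2).astype(np.float32)
    return cv2.phaseCorrelate(g(a),g(b)),np.abs(a-b).mean()
print("bar scene",shift(s0[170:206,288:316],s[170:206,288:316])); print("bar top",shift(t0[196:232,284:322],t[196:232,284:322]))
robot.reach([.45,-.45,.3],quat(0)); robot.sleep(.3)
old=cv2.imread("pics/jig3.png").astype(int); jigpic("pics/jig4.png"); new=cv2.imread("pics/jig4.png").astype(int)
print("window vs set",np.abs(old-new)[215:295,275:375].mean()); print(st())
E
```

```text
bar scene (((0.2758025343796451, -0.26448603435948215), 0.9854814445530927), np.float64(11.315806878306878))
bar top (((0.07945913148150296, 0.11734753938509002), 0.9323773347669178), np.float64(6.17056530214425))
window vs set 0.60675
t=121.6 w=0.648 ff=0.0 F=[ 0.1 -0.3  0.3] M=[-0.04 -0.03  0.01] tcp=[ 0.4501 -0.4498  0.3   ] j7=0.21
```

The bar is back within about 1 mm (a shift of 0.1–0.4 px), the window is unchanged since it was set, and the robot touches nothing. Handing in.

```bash
python3 - <<'E'
from h import *
print(order.sign_off())
E
```

```text
the job is handed in; nothing more can be done
None
```

The job is handed in, though no verdict came back: the drum is at 5 (set from its end stop, as the digit was too coarse to read), the gauge bar was pushed home and is back in its rest, and both pipes on the bench are in rack places 1 and 3.

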